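# Load the label roll and cap the rod

### The arm

A 7-joint arm with a two-finger parallel gripper is mounted at the origin on a cart in front of the work surface, level with it; the furniture and walls round the work are solid. World frame = base frame: x ahead of the robot, y to its left, z up, the work surface at z = 0. Lengths are in m, angles in rad, forces in N, time in s.
With the tool pointing down it reaches from about 0.35 to 0.9 m from the base axis. Payload 19.9 kg.
Tool frame: the origin (TCP) lies on the centre line of the jaws, within the pads' length; the fingertips stand 14 mm ahead of it and the grasp point (between the pads) lies 5 mm behind it (bot.tips_ahead is the distance from the TCP to the fingertips, in m); z points along the fingers, y is the line along which they close (so a half turn about z gives the same grasp; the last joint's range is limited). The gripper opens to 85 mm and grips with 20 to 120 N. Pads are 22 mm wide; open, the fingers measure 114 mm over their backs; the gripper's body (76 mm by 85 mm) begins 54 mm behind the grasp point. The pads swing forward as they close: fully open they stand 13 mm farther back than shut.
Start: joints at [-1.244, 0.417, -0.01, 1.614, 0.005, 1.111, -0.053], TCP at [0.225, 0.583, 0.245] pointing down, gripper open.
Joint ranges: [-2.81, 2.81], [-0.39, 2.02], [-1.27, 1.25], [0.06, 2.57], [-1.19, 4.33], [0.19, 2], [-2.82, 2.82]. Speed limits (rad/s): [1.89, 1.89, 2.39, 2.39, 3.01, 3.01, 3.01].

### API

Orientations are given as a unit quaternion [x, y, z, w].
In Python, from station import bot gives the robot as it stands.
- The arm moves only by the tool servo_tool, never from a script. Its argument "plan" is a list of rows, each an object with "grip": the gripper command: -1 is shut, 1 is fully open, values between are in proportion; "offset": the shift along the tool's x, y, z scaled (see below), a list of three; "dr": the turn, a rotation vector about the tool's x, y, z scaled (see below), a list of three. In form: [{"grip": grip, "offset": [dx, dy, dz], "dr": [rx, ry, rz]}, ...]. A call has 1 to 5 rows; each row is the pose to reach, as a shift and turn from the pose commanded when the call began, along the tool's axes at that moment; what a row does not reach only later rows make up. The controller multiplies each number of a shift by 0.1 m and each number of a turn by 2 rad. A row lasts 1/10 s, in which the tool goes at most 50 mm and 8.59 degrees, less where a joint would pass 70% of its speed; a pose out of reach is approached as far as the arm can. A call with a number of a shift or a turn outside -1 to 1 is refused whole. A call with a gripper value outside its range is refused whole. The fingers move at their own pace and stop on an object; the grip force is fixed at half the most. Time passes only in rows, so rows that repeat a pose let the fingers close. It gives the time, the measured TCP pose, the force, the opening and the grip force at its end, in the units of the state.
- bot.state(): the state, without advancing time (a new reading comes with each control period).
- bot.read_camera(name): name is "scene" or "side" or "wrist"; returns the picture (384x512x3 uint8, red, green, blue); there is no depth.
- bot.camera_params(name): a dict with "fx", "fy", "cx", "cy" (pixels), "cam_to_world" (4x4, takes a point from camera to world coordinates). Camera axes: x right, y down, z forward; pixel columns grow to the right and rows downward; lengths in m; the calibration is good to about 2 mm. A picture is of the moment at which its call begins: read the wrist's pose just before it. camera_params takes no time and is no camera call; for the wrist camera it gives the pose at the moment of the call.
- bot.close_job(): hands the job in; it is judged then, once.
The state is a dict: "time": time; "joint_pos": joint angles; "qvel": joint speeds; "effort": joint torques, N m; "ee_pos": TCP position; "eef_rot": TCP orientation; "contact_force": force on the tool from outside, world axes, zero at the start; "wrist_torque": the same for the moment, N m; "opening": finger opening in m; "gripper_force": force on a finger pad.
Only numpy, scipy, OpenCV 4.12 (cv2) and the standard library are available. Lean on these libraries where they do the work, as an engineer would, in place of code of your own. Each camera call takes 0.05 s, during which the arm holds its last target. There are 200 camera calls.

### The job

Load the roll holder: slide the white label roll onto the level steel rod, then push the red end cap fully onto the rod's free end so that the roll cannot come off. Leave the brown tape roll standing in its cradle, and let go of everything.

Things in the scene. Friction and masses are not known exactly. Their poses are not given: they have to be found in the camera images.
- holder: Fixed grey bench roll holder: base plate 150 x 110 x 10 mm, upright post 36 mm wide and 145 mm high, and a bare level steel rod that leaves the post towards the holder's own -x (roughly towards the robot). Origin on the table below the root of the rod, z up. The base plate reaches from x = -110 to +40 mm under the rod.
- rod_root (a point): Root of the steel rod, on its axis, 130 mm above the table; same axes as the holder. The rod is 12 mm thick and runs 115 mm from here along -x to its free end. A black disc (52 mm across, 4 mm thick) backs the root, its face at x = 0; nothing stands higher than 26 mm above the rod's axis.
- white_roll: Loose white label roll, 64 mm outside diameter, 38 mm wide (39 mm over its cardboard core), with a round hole of 40 mm right through it. Stands on its rim in a grey cradle with its axis level. Origin at its centre, 44 mm above the table; x along its axis (either side may face the holder). About 0.1 kg. Released on the rod, it hangs with its centre 14 mm below the rod's axis.
- end_cap: Loose red round end cap, 50 mm across, 44 mm long, lying on its side; a 50 mm square flange (12 mm thick) at its mouth stops it rolling. A blind bore, 32 mm wide and 36 mm deep, opens in the +x end, which starts facing roughly away from the robot. Origin at its centre, 25 mm up; x points out of the bore. Fully home its centre is 101 mm from the rod's root; let go, it hangs 10 mm below the rod's axis.
- brown_roll: Brown packing tape roll of the same size as the white roll, standing in another such cradle; it stays there. Origin at its centre. Each cradle is a fixed grey plate 60 mm along the roll's axis, 52 mm across and 8 mm thick, with two low bars under the roll, nothing above 16 mm.
Mind the look-alikes: they are no part of the job. Of the things shaped like the white_roll, the white one is meant.

How it is judged:
On the way:
1. the white roll is threaded on the rod and let go (x of white_roll in the frame of rod_root between -0.1 and -0.015 m and y of white_roll in the frame of rod_root between -0.016 and 0.016 m and z of white_roll in the frame of rod_root between -0.02 and 0.016 m and angle between the x axis of white_roll and the x axis of holder, either way round below 0.35 rad and contact force between the fingers and white_roll below 0.1 N), for 0.2 s.
At the end, for the whole second after the job is handed in: The white roll hangs on the rod between the black disc and the cap (the rod passes through its hole); the cap sits over the rod's free end within 12 mm of fully home and within 20 degrees of the rod's direction; both are released and at rest; the brown roll is within 30 mm of where it stood (x of white_roll in the frame of rod_root between -0.1 and -0.015 m and y of white_roll in the frame of rod_root between -0.016 and 0.016 m and z of white_roll in the frame of rod_root between -0.02 and 0.016 m and angle between the x axis of each of white_roll, end_cap and the x axis of holder, either way round below 0.35 rad and x of end_cap in the frame of rod_root between -0.113 and -0.09 m and y of end_cap in the frame of rod_root between -0.016 and 0.016 m and z of end_cap in the frame of rod_root between -0.02 and 0.016 m and linear speed of each of white_roll, end_cap below 0.05 m/s); the robot touches nothing.
It fails at once if the brown roll is moved by more than 30 mm (distance of brown_roll from where it was at the start of the episode above 0.03 m).
It also fails if it takes over 61 s, if anything falls off the work surface, if the arm or the gripper's body presses on something with over 40 N, if the wrist force passes 120 N, or if a joint passes its speed limit or range.

## Working session

There is one attempt and no reset: what is moved stays moved. The work goes in short steps, Python scripts to look and compute and a tool call to move; the robot and the scene stay as the last step left them, time stands still between calls to the robot, and variables do not carry over. Pictures are saved under pics/ and viewed, at most 10 in all, crops included, and the job is handed in when it is done.

Besides the shell and the picture viewer there is one more tool, called after "Request:" as name(argument=value, ...), one argument or row to a line, values as JSON. servo_tool: Moves the arm, as the interface text tells. Its arguments: {"type":"object","properties":{"plan":{"type":"array","items":{"type":"object","properties":{"grip":{"type":"number"},"offset":{"type":"array","items":{"type":"number"}},"dr":{"type":"array","items":{"type":"number"}}}}}},"required":["plan"]}

```bash
mkdir -p pics; ls
python3 - <<'E'
from station import bot
import cv2,numpy as np
s=bot.state();print(s['time'],s['ee_pos'],s['eef_rot'],s['opening'])
a=[bot.read_camera(n) for n in("scene","side")]
for n,i in zip(("scene","side"),a):
    cv2.imwrite(f"pics/{n}0.png",i[:,:,::-1]);p=bot.camera_params(n);print(n,p['fx'],p['cx'],p['cy'],np.round(p['cam_to_world'],3).tolist())
E
```

```text
pics
0.0 [0.22460804 0.58289996 0.24466903] [ 1.82854682e-01  9.83139764e-01 -6.03664591e-04 -7.41242580e-05] 0.08527712935807934
scene 391.17771176426334 254.95133874766088 195.9366310790836 [[0.783, -0.316, 0.536, 0.057], [-0.622, -0.426, 0.657, -0.383], [0.021, -0.848, -0.53, 0.565], [0.0, 0.0, 0.0, 1.0]]
side 355.63445174736927 258.5076179193826 197.07798647190052 [[0.999, 0.031, -0.014, 0.534], [0.031, -0.637, 0.77, -0.519], [0.014, -0.77, -0.637, 0.631], [0.0, 0.0, 0.0, 1.0]]
```

View pics/scene0.png

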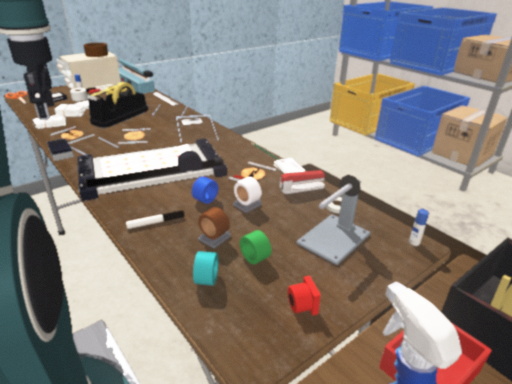

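View pics/side0.png

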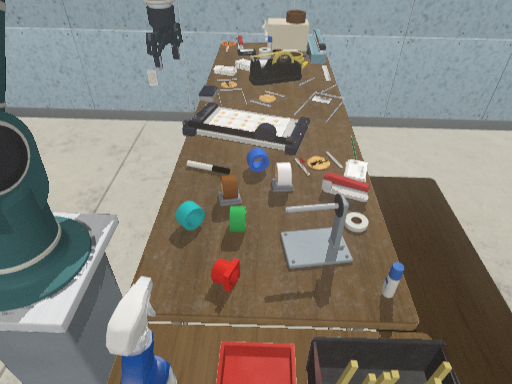

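The scene view shows the white roll at (248,193), the rod and holder at about (340,225), the cap at (303,296) and the brown roll at (213,223). In the side view, the white roll is at (284,177), the rod runs from (287,209) to (338,206), and the cap is at (227,274).

Run:
```python
import cv2
a=cv2.imread('pics/scene0.png')[165:325,190:380];b=cv2.imread('pics/side0.png')[150:300,170:370]
cv2.imwrite('pics/c1.png',cv2.resize(a,None,fx=3.75,fy=3.75,interpolation=cv2.INTER_CUBIC))
cv2.imwrite('pics/c2.png',cv2.resize(b,None,fx=4,fy=4,interpolation=cv2.INTER_CUBIC))
```

```text
(no output)
```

View pics/c1.png

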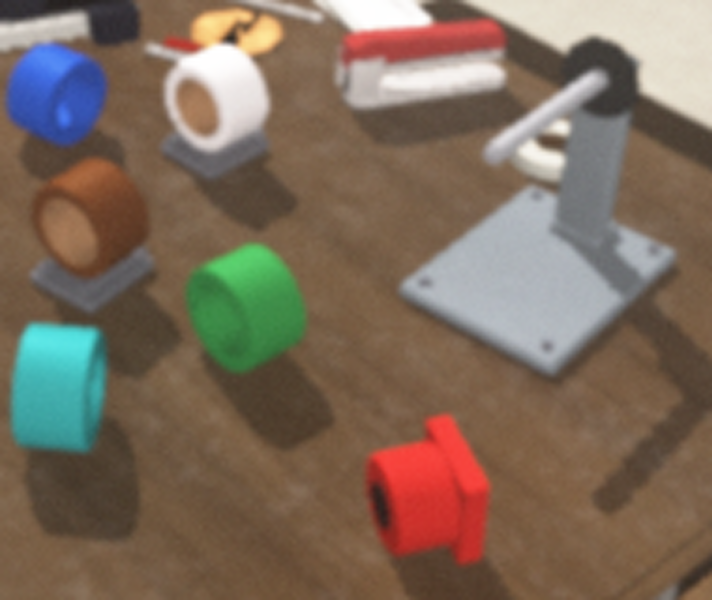

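View pics/c2.png

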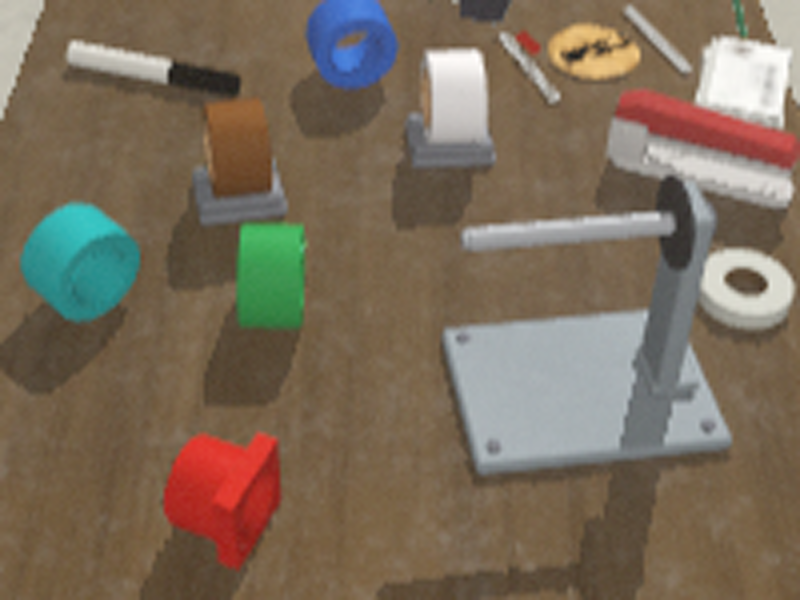

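The enlarged crops give matching points in both views: rod tip, rod root, base-plate corners, roll silhouette and cap. I'll triangulate these.

```bash
cat > h.py <<'E'
import numpy as np,cv2
from station import bot
from scipy.spatial.transform import Rotation as R
def ray(n,uv,P=None):
    p=P or bot.camera_params(n);T=np.array(p['cam_to_world'])
    d=T[:3,:3]@np.array([(uv[0]-p['cx'])/p['fx'],(uv[1]-p['cy'])/p['fy'],1]);return T[:3,3],d/np.linalg.norm(d)
def plane(n,uv,z,P=None):
    o,d=ray(n,uv,P);return o+d*(z-o[2])/d[2]
def tri(u,v,n='scene',m='side'):
    o,d=ray(n,u);q,e=ray(m,v);s=np.linalg.lstsq(np.c_[d,-e],q-o,rcond=None)[0]
    a=o+d*s[0];b=q+e*s[1];return (a+b)/2,np.linalg.norm(a-b)
def rel(p,yaw):
    "move from now to world p with tool y at yaw+90deg (tool down); returns offset,dr units"
    s=bot.state();r=R.from_quat(s['eef_rot']);c,k=np.cos(yaw),np.sin(yaw)
    t=R.from_matrix(np.array([[-c,-k,0],[-k,c,0],[0,0,-1]]).T if 0 else np.c_[[-c,-k,0],[-k,c,0],[0,0,-1]])
    print('now',np.round(s['ee_pos'],4),'off',np.round(r.inv().apply(np.array(p)-s['ee_pos'])/.1,3),'dr',np.round((r.inv()*t).as_rotvec()/2,4))
E
python3 - <<'E'
from h import *
A=lambda u,v:(190+u/3.75,165+v/3.75)
B=lambda u,v:(170+u/4,150+v/4)
np.set_printoptions(precision=4,suppress=True)
print('tip',tri(A(493,155),B(466,240)));print('root',tri(A(600,80),B(672,224)))
for a,b in (((402,290),(444,330)),((552,370),(478,465)),((675,255),(730,442))):
    print('base',plane('scene',A(*a),.01),plane('side',B(*b),.01))
for n in('scene','side'):
    i=cv2.imread(f'pics/{n}0.png');h=cv2.cvtColor(i,cv2.COLOR_BGR2HSV)
    for k,m,bx in (('red',cv2.inRange(h,(0,180,60),(8,255,255))|cv2.inRange(h,(172,180,60),(180,255,255)),(280,270,330,320) if n=='scene' else (205,255,245,295)),):
        g=np.zeros_like(m);x0,y0,x1,y1=bx;g[y0:y1,x0:x1]=m[y0:y1,x0:x1]
        M=cv2.moments(g,True);print(n,k,M['m00'],M['m10']/M['m00'],M['m01']/M['m00'],plane(n,(M['m10']/M['m00'],M['m01']/M['m00']),.025),cv2.boundingRect(g))
# white: silhouette bbox centres
print('white',tri(A(217,99),B(455,94)),'z44',plane('scene',A(217,99),.044),plane('side',B(455,94),.044))
print('white top edge side view z=.076:',plane('side',B(428,50),.076),plane('side',B(484,49),.076))
print('cradle front edge',plane('side',B(412,157),.008),plane('side',B(493,155),.008))
E
```

```text
tip (array([0.5836, 0.0483, 0.1278]), np.float64(0.0010211738659493628))
root (array([0.6958, 0.0675, 0.1267]), np.float64(0.0013769461177288397))
base [0.5719 0.094  0.01  ] [0.5793 0.0984 0.01  ]
base [ 0.59  -0.009  0.01 ] [ 0.5963 -0.0059  0.01  ]
base [0.7332 0.016  0.01  ] [0.7397 0.0167 0.01  ]
scene red 816.0 305.0612745098039 296.2598039215686 [ 0.4595 -0.0431  0.025 ] (288, 276, 32, 39)
side red 665.0 225.71127819548872 272.8300751879699 [ 0.4586 -0.0418  0.025 ] (211, 259, 29, 33)
white (array([0.5889, 0.3005, 0.0397]), np.float64(0.004373434665595393)) z44 [0.5827 0.2914 0.044 ] [0.5888 0.2983 0.044 ]
white top edge side view z=.076: [0.5683 0.3051 0.076 ] [0.6073 0.3083 0.076 ]
cradle front edge [0.5599 0.2708 0.008 ] [0.6173 0.2759 0.008 ]
```

```bash
python3 -c "
from h import *
rel([.587,.297,.19],.085)"
```

```text
now [0.2247 0.5829 0.2447] off [-4.409 -1.364  0.549] dr [-5.000e-04 -1.000e-04 -2.264e-01]
```

Request:
servo_tool(
  plan=[
    {"grip": 1,"offset": [-0.5,-0.15,0.05],"dr": [0,0,0]},
    {"grip": 1,"offset": [-1,-0.3,0.1],"dr": [0,0,0]},
    {"grip": 1,"offset": [-1,-0.3,0.1],"dr": [0,0,0]},
  ],
)

```text
time: 0.4
ee_pos: [0.3127, 0.5147, 0.2345]
eef_rot: [0.187, 0.982, -0.001, 0.001]
contact_force: [0.1, -0.5, 0.4]
opening: 0.0854
gripper_force: 0.0
```

Request:
servo_tool(
  plan=[
    {"grip": 1,"offset": [-0.5,-0.15,0.05],"dr": [0,0,0]},
    {"grip": 1,"offset": [-1,-0.3,0.1],"dr": [0,0,0]},
    {"grip": 1,"offset": [-1,-0.3,0.1],"dr": [0,0,0]},
  ],
)

```text
time: 0.7
ee_pos: [0.3948, 0.4503, 0.2246]
eef_rot: [0.187, 0.982, -0.001, 0.001]
contact_force: [0.5, 0.6, -0.1]
opening: 0.0854
gripper_force: 0.0
```

Request:
servo_tool(
  plan=[
    {"grip": 1,"offset": [-0.5,-0.15,0.05],"dr": [0,0,0]},
    {"grip": 1,"offset": [-1,-0.3,0.1],"dr": [0,0,0]},
    {"grip": 1,"offset": [-1,-0.3,0.1],"dr": [0,0,0]},
  ],
)

```text
time: 1.0
ee_pos: [0.477, 0.3859, 0.2145]
eef_rot: [0.187, 0.982, -0.001, 0.001]
contact_force: [-0.9, -0.4, 0.7]
opening: 0.0855
gripper_force: 0.0
```

Request:
servo_tool(
  plan=[
    {"grip": 1,"offset": [-0.5,-0.15,0.05],"dr": [0,0,-0.07]},
    {"grip": 1,"offset": [-1,-0.3,0.1],"dr": [0,0,-0.14]},
    {"grip": 1,"offset": [-1,-0.3,0.1],"dr": [0,0,-0.22]},
    {"grip": 1,"offset": [-1,-0.3,0.1],"dr": [0,0,-0.226]},
    {"grip": 1,"offset": [-1,-0.3,0.1],"dr": [0,0,-0.226]},
  ],
)

```text
time: 1.5
ee_pos: [0.554, 0.3282, 0.2051]
eef_rot: [-0.041, 0.999, 0.0, -0.0]
contact_force: [-0.5, 0.2, -0.3]
opening: 0.0856
gripper_force: 0.0
```

```bash
python3 -c "
from h import *
rel([.587,.297,.19],.085)
P=bot.camera_params('wrist');i=bot.read_camera('wrist');cv2.imwrite('pics/w1.png',i[:,:,::-1]);print(P['fx'],P['cx'],P['cy'],np.round(P['cam_to_world'],3).tolist(),bot.state()['time'])
import json;json.dump({k:np.array(v).tolist() for k,v in P.items()},open('w1.json','w'))"
```

```text
now [0.554  0.3282 0.2051] off [-0.304 -0.338  0.15 ] dr [ 0.0002 -0.0004 -0.0016]
284.0499631515515 256.41749477011786 195.17714003082227 [[-0.082, 0.963, 0.256, 0.49], [0.997, 0.079, 0.021, 0.323], [0.0, 0.257, -0.966, 0.333], [0.0, 0.0, 0.0, 1.0]] 1.55
```

View pics/w1.png

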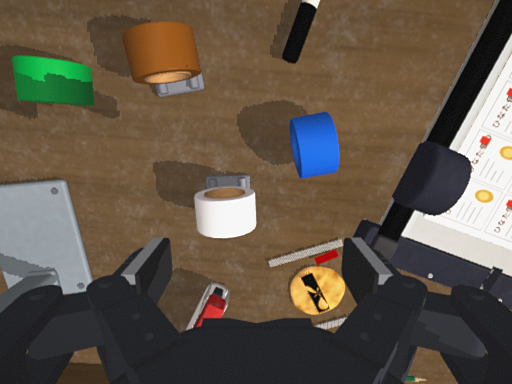

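The wrist view shows the white roll: near-end corners at about (195,191) and (255,188), far-end corners at about (198,233) and (256,230).

```bash
python3 -c "
from h import *
import json;P=json.load(open('w1.json'))
i=cv2.imread('pics/w1.png').astype(int);g=i.min(2)
for r in range(192,236,6):
    x=np.where(g[r,170:285]>135)[0]+170
    print(r,x.min(),x.max(),plane('wrist',((x.min()+x.max())/2,r),.05,P).round(4))
c=np.where(g[180:250,225]>135)[0]+180;print(c.min(),c.max(),plane('wrist',(225,c.max()),.076,P),plane('wrist',(225,c.min()),.076,P),plane('wrist',(225,c.max()),.06,P))
"
```

```text
192 199 254 [0.5637 0.2984 0.05  ]
198 195 254 [0.5703 0.2967 0.05  ]
204 195 255 [0.5767 0.2976 0.05  ]
210 196 255 [0.5832 0.2984 0.05  ]
216 196 255 [0.5898 0.2988 0.05  ]
222 197 256 [0.5964 0.3002 0.05  ]
228 198 254 [0.6032 0.3001 0.05  ]
234 202 244 [0.6103 0.2972 0.05  ]
199 237 [0.60214568 0.30172139 0.076     ] [0.56381272 0.29965087 0.076     ] [0.60915326 0.30038776 0.06      ]
```

```bash
python3 -c "
from h import *
rel([.586,.2985,.041],.09)"
```

```text
now [0.5538 0.3286 0.2052] off [-0.298 -0.327  1.642] dr [ 0.0002 -0.0003 -0.0041]
```

Request:
servo_tool(
  plan=[
    {"grip": 1,"offset": [-0.3,-0.327,0.2],"dr": [0,0,-0.004]},
    {"grip": 1,"offset": [-0.3,-0.327,0.6],"dr": [0,0,-0.004]},
    {"grip": 1,"offset": [-0.3,-0.327,0.9],"dr": [0,0,-0.004]},
  ],
)

```text
time: 1.85
ee_pos: [0.5869, 0.2975, 0.1138]
eef_rot: [-0.044, 0.999, -0.0, -0.0]
contact_force: [0.6, 0.5, -1.0]
opening: 0.0856
gripper_force: 0.0
```

Request:
servo_tool(
  plan=[
    {"grip": 1,"offset": [0,0,0.25],"dr": [0,0,0]},
    {"grip": 1,"offset": [0,0,0.5],"dr": [0,0,0]},
    {"grip": 1,"offset": [0,0,0.74],"dr": [0,0,0]},
    {"grip": 1,"offset": [0,0,0.74],"dr": [0,0,0]},
  ],
)

```text
time: 2.25
ee_pos: [0.5849, 0.298, 0.0385]
eef_rot: [-0.046, 0.999, -0.001, -0.002]
contact_force: [-0.6, 0.1, -0.1]
opening: 0.0851
gripper_force: 0.0
```

Request:
servo_tool(
  plan=[
    {"grip": -0.2,"offset": [0,0,0],"dr": [0,0,0]},
    {"grip": -0.6,"offset": [0,0,0],"dr": [0,0,0]},
    {"grip": -1,"offset": [0,0,0],"dr": [0,0,0]},
    {"grip": -1,"offset": [0,0,0],"dr": [0,0,0]},
    {"grip": -1,"offset": [0,0,0],"dr": [0,0,0]},
  ],
)

```text
time: 2.75
ee_pos: [0.5881, 0.2979, 0.0436]
eef_rot: [-0.046, 0.999, 0.0, 0.001]
contact_force: [-2.9, -2.3, 7.0]
opening: 0.0631
gripper_force: 64.0
```

Request:
servo_tool(
  plan=[
    {"grip": -1,"offset": [0,0,0],"dr": [0,0,0]},
    {"grip": -1,"offset": [0,0,0],"dr": [0,0,0]},
  ],
)

```text
time: 2.95
ee_pos: [0.5881, 0.2979, 0.0436]
eef_rot: [-0.046, 0.999, 0.0, 0.001]
contact_force: [-2.4, -2.4, 6.3]
opening: 0.063
gripper_force: 64.0
```

Request:
servo_tool(
  plan=[
    {"grip": -1,"offset": [0,0,-0.1],"dr": [0,0,0]},
    {"grip": -1,"offset": [0,0,-0.4],"dr": [0,0,0]},
    {"grip": -1,"offset": [0,0,-0.8],"dr": [0,0,0]},
    {"grip": -1,"offset": [0,0,-1],"dr": [0,0,0]},
  ],
)

```text
time: 3.35
ee_pos: [0.5886, 0.2982, 0.1464]
eef_rot: [-0.046, 0.999, 0.001, 0.002]
contact_force: [0.9, 0.2, 0.1]
opening: 0.0627
gripper_force: 65.7
```

```bash
python3 -c "
from h import *
rel([.535,.04,.2],.17)"
```

```text
now [0.5886 0.2982 0.1464] off [ 0.768 -2.521 -0.544] dr [ 0.0009  0.0024 -0.0391]
```

Request:
servo_tool(
  plan=[
    {"grip": -1,"offset": [0.13,-0.42,-0.25],"dr": [0,0,0]},
    {"grip": -1,"offset": [0.25,-0.84,-0.54],"dr": [0,0,0]},
    {"grip": -1,"offset": [0.25,-0.84,-0.54],"dr": [0,0,0]},
  ],
)

```text
time: 3.65
ee_pos: [0.5719, 0.2065, 0.2008]
eef_rot: [-0.043, 0.999, 0.0, 0.003]
contact_force: [1.7, 1.3, -0.1]
opening: 0.0631
gripper_force: 65.8
```

Request:
servo_tool(
  plan=[
    {"grip": -1,"offset": [0.13,-0.42,0],"dr": [0,0,0]},
    {"grip": -1,"offset": [0.25,-0.84,0],"dr": [0,0,0]},
    {"grip": -1,"offset": [0.25,-0.84,0],"dr": [0,0,0]},
  ],
)

```text
time: 3.95
ee_pos: [0.5529, 0.1199, 0.1971]
eef_rot: [-0.043, 0.999, -0.001, 0.001]
contact_force: [1.3, 0.8, -0.2]
opening: 0.0629
gripper_force: 65.8
```

Request:
servo_tool(
  plan=[
    {"grip": -1,"offset": [0.13,-0.42,0],"dr": [0,0,-0.02]},
    {"grip": -1,"offset": [0.26,-0.84,0],"dr": [0,0,-0.039]},
    {"grip": -1,"offset": [0.26,-0.84,0],"dr": [0,0,-0.039]},
    {"grip": -1,"offset": [0.26,-0.84,0],"dr": [0,0,-0.039]},
  ],
)

```text
time: 4.35
ee_pos: [0.5353, 0.0388, 0.1967]
eef_rot: [-0.084, 0.996, 0.0, 0.001]
contact_force: [0.9, 0.4, -1.5]
opening: 0.0631
gripper_force: 65.8
```

```bash
python3 -c "
from h import *
rel([.535,.04,.129],.17)
a=bot.read_camera('side');b=bot.read_camera('scene')
a=cv2.resize(a[120:270,220:360],None,fx=2.85,fy=2.85,interpolation=2);b=cv2.resize(b[140:290,260:400],None,fx=2.85,fy=2.85,interpolation=2)
cv2.imwrite('pics/m1.png',np.hstack([a,b])[:,:,::-1])"
```

```text
now [0.5353 0.0388 0.1967] off [0.002 0.012 0.677] dr [ 0.     0.001 -0.001]
```

View pics/m1.png

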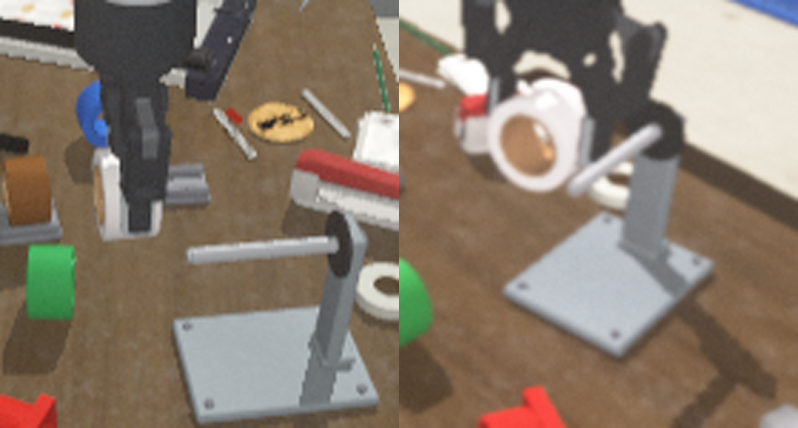

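The roll is held level in line with the rod, slightly rearward in the pads. Lower it to rod height, then advance step by step.

Request:
servo_tool(
  plan=[
    {"grip": -1,"offset": [0,0.012,0.3],"dr": [0,0,0]},
    {"grip": -1,"offset": [0,0.012,0.6],"dr": [0,0,0]},
    {"grip": -1,"offset": [0,0.012,0.68],"dr": [0,0,0]},
    {"grip": -1,"offset": [0,0.012,0.68],"dr": [0,0,0]},
  ],
)

```text
time: 4.85
ee_pos: [0.5345, 0.0413, 0.1268]
eef_rot: [-0.085, 0.996, -0.0, -0.001]
contact_force: [0.4, 0.1, -0.3]
opening: 0.0624
gripper_force: 65.8
```

```bash
python3 -c "
from h import *
rel([.535,.04,.129],.17)
a=bot.read_camera('side');b=bot.read_camera('scene')
a=cv2.resize(a[120:270,220:360],None,fx=2.85,fy=2.85,interpolation=2);b=cv2.resize(b[140:290,260:400],None,fx=2.85,fy=2.85,interpolation=2)
cv2.imwrite('pics/m2.png',np.hstack([a,b])[:,:,::-1])"
```

```text
now [0.5345 0.0413 0.1268] off [-0.003 -0.014 -0.022] dr [ 0.0001 -0.0009  0.0006]
```

View pics/m2.png

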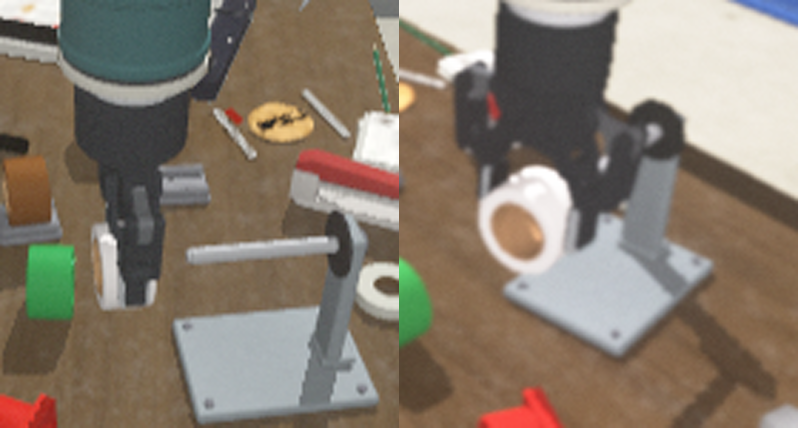

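Both views show the roll in front of the rod tip: side crop centre (125,266), scene crop centre (525,221).

```bash
python3 -c "
from h import *
A=lambda u,v:(260+(u-399)/2.85,140+v/2.85);B=lambda u,v:(220+u/2.85,120+v/2.85)
p,e=tri(A(525,221),B(125,266));print('roll',p,e)
t,e=tri(A(580,185),B(190,255));print('(earlier pic) tip',tri((190+493/3.75,165+155/3.75),(170+466/4,150+240/4)))
"
```

```text
roll [0.53577425 0.04784686 0.11862761] 0.0019269091520138797
(earlier pic) tip (array([0.58358793, 0.04834084, 0.12778826]), np.float64(0.0010211738659493628))
```

Request:
servo_tool(
  plan=[
    {"grip": -1,"offset": [0,-0.03,-0.05],"dr": [0,0,0]},
    {"grip": -1,"offset": [-0.2,-0.03,-0.05],"dr": [0,0,0]},
    {"grip": -1,"offset": [-0.35,-0.03,-0.05],"dr": [0,0,0]},
    {"grip": -1,"offset": [-0.4,-0.03,-0.05],"dr": [0,0,0]},
  ],
)

```text
time: 5.35
ee_pos: [0.5763, 0.0445, 0.1337]
eef_rot: [-0.085, 0.996, 0.0, 0.001]
contact_force: [-0.3, 0.0, -1.1]
opening: 0.0632
gripper_force: 65.9
```

```bash
python3 -c "
from h import *
print(bot.state()['contact_force'])
a=bot.read_camera('side');b=bot.read_camera('scene')
a=cv2.resize(a[120:270,220:360],None,fx=2.85,fy=2.85,interpolation=2);b=cv2.resize(b[140:290,260:400],None,fx=2.85,fy=2.85,interpolation=2)
cv2.imwrite('pics/m3.png',np.hstack([a,b])[:,:,::-1])"
```

```text
[-0.34392899  0.03772336 -1.12185263]
```

View pics/m3.png

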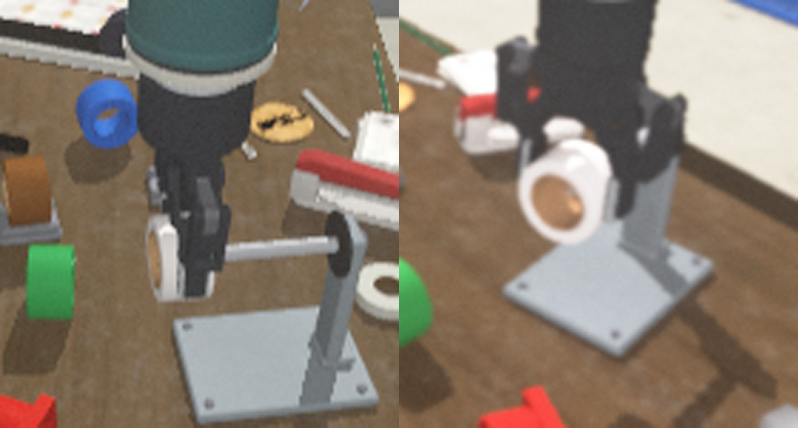

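The rod's free end, at (577,187) in the scene crop, projects inside the roll's hole, and there is no contact force. Continue advancing.

Request:
servo_tool(
  plan=[
    {"grip": -1,"offset": [-0.15,0,0],"dr": [0,0,0]},
    {"grip": -1,"offset": [-0.3,0,0],"dr": [0,0,0]},
    {"grip": -1,"offset": [-0.4,0,0],"dr": [0,0,0]},
    {"grip": -1,"offset": [-0.4,0,0],"dr": [0,0,0]},
  ],
)

```text
time: 5.85
ee_pos: [0.6145, 0.0512, 0.1324]
eef_rot: [-0.085, 0.996, -0.0, 0.0]
contact_force: [-1.0, 0.1, -0.7]
opening: 0.0627
gripper_force: 65.9
```

Request:
servo_tool(
  plan=[
    {"grip": -1,"offset": [-0.15,0,0],"dr": [0,0,0]},
    {"grip": -1,"offset": [-0.3,0,0],"dr": [0,0,0]},
    {"grip": -1,"offset": [-0.46,0,0],"dr": [0,0,0]},
    {"grip": -1,"offset": [-0.46,0,0],"dr": [0,0,0]},
  ],
)

```text
time: 6.25
ee_pos: [0.6599, 0.0591, 0.1322]
eef_rot: [-0.085, 0.996, -0.0, 0.0]
contact_force: [-1.1, -0.1, -0.3]
opening: 0.0629
gripper_force: 65.9
```

Request:
servo_tool(
  plan=[
    {"grip": -1,"offset": [0,0,0.04],"dr": [0,0,0]},
    {"grip": -1,"offset": [0,0,0.08],"dr": [0,0,0]},
    {"grip": -1,"offset": [0,0,0.11],"dr": [0,0,0]},
    {"grip": -1,"offset": [0,0,0.11],"dr": [0,0,0]},
  ],
)

```text
time: 6.65
ee_pos: [0.6588, 0.0588, 0.1207]
eef_rot: [-0.085, 0.996, -0.0, -0.001]
contact_force: [-0.9, 0.8, -0.8]
opening: 0.0629
gripper_force: 65.9
```

Release slowly, wait, then look.

Request:
servo_tool(
  plan=[
    {"grip": 0.4,"offset": [0,0,0],"dr": [0,0,0]},
    {"grip": 0.7,"offset": [0,0,0],"dr": [0,0,0]},
    {"grip": 1,"offset": [0,0,0],"dr": [0,0,0]},
    {"grip": 1,"offset": [0,0,0],"dr": [0,0,0]},
    {"grip": 1,"offset": [0,0,0],"dr": [0,0,0]},
  ],
)

```text
time: 7.15
ee_pos: [0.6595, 0.059, 0.1214]
eef_rot: [-0.085, 0.996, -0.0, 0.0]
contact_force: [-0.3, -0.7, -0.7]
opening: 0.0853
gripper_force: 0.0
```

Request:
servo_tool(
  plan=[
    {"grip": 1,"offset": [0,0,0],"dr": [0,0,0]},
    {"grip": 1,"offset": [0,0,0],"dr": [0,0,0]},
    {"grip": 1,"offset": [0,0,0],"dr": [0,0,0]},
    {"grip": 1,"offset": [0,0,0],"dr": [0,0,0]},
  ],
)

```text
time: 7.55
ee_pos: [0.6595, 0.059, 0.1213]
eef_rot: [-0.085, 0.996, -0.0, 0.0]
contact_force: [-0.0, -0.1, 0.5]
opening: 0.0853
gripper_force: 0.0
```

Request:
servo_tool(
  plan=[
    {"grip": 1,"offset": [0,0,-0.2],"dr": [0,0,0]},
    {"grip": 1,"offset": [0,0,-0.5],"dr": [0,0,0]},
    {"grip": 1,"offset": [0,0,-0.9],"dr": [0,0,0]},
    {"grip": 1,"offset": [0,0,-1],"dr": [0,0,0]},
  ],
)

```text
time: 7.95
ee_pos: [0.661, 0.059, 0.2258]
eef_rot: [-0.085, 0.996, 0.0, 0.003]
contact_force: [0.4, 0.2, 0.3]
opening: 0.085
gripper_force: 0.0
```

```bash
python3 -c "
from h import *
# cap target: hover for wrist view; camera sits ~64mm behind TCP in -x
rel([.44,-.06,.22],.0)"
```

```text
now [0.661  0.059  0.2258] off [ 2.379 -0.799  0.045] dr [0.0001 0.0027 0.085 ]
```

Request:
servo_tool(
  plan=[
    {"grip": 1,"offset": [0.4,-0.13,0],"dr": [0,0,0]},
    {"grip": 1,"offset": [0.79,-0.23,0],"dr": [0,0,0]},
    {"grip": 1,"offset": [0.79,-0.23,0],"dr": [0,0,0]},
  ],
)

```text
time: 8.25
ee_pos: [0.582, 0.0204, 0.2212]
eef_rot: [-0.084, 0.996, -0.0, -0.001]
contact_force: [1.0, 0.3, 0.5]
opening: 0.0856
gripper_force: 0.0
```

Request:
servo_tool(
  plan=[
    {"grip": 1,"offset": [0.4,-0.13,0],"dr": [0,0,0]},
    {"grip": 1,"offset": [0.79,-0.23,0],"dr": [0,0,0]},
    {"grip": 1,"offset": [0.79,-0.23,0],"dr": [0,0,0]},
  ],
)

```text
time: 8.55
ee_pos: [0.5083, -0.0152, 0.2213]
eef_rot: [-0.084, 0.996, -0.0, -0.001]
contact_force: [-0.5, 0.2, 1.2]
opening: 0.085
gripper_force: 0.0
```

Request:
servo_tool(
  plan=[
    {"grip": 1,"offset": [0.4,-0.13,0],"dr": [0,0,0.07]},
    {"grip": 1,"offset": [0.79,-0.23,0],"dr": [0,0,0.14]},
    {"grip": 1,"offset": [0.79,-0.23,0],"dr": [0,0,0.21]},
    {"grip": 1,"offset": [0.79,-0.23,0],"dr": [0,0,0.28]},
    {"grip": 1,"offset": [0.79,-0.23,0],"dr": [0,0,0.28]},
  ],
)

```text
time: 9.05
ee_pos: [0.4381, -0.049, 0.2215]
eef_rot: [0.195, 0.981, 0.0, 0.0]
contact_force: [0.2, -0.0, 0.6]
opening: 0.0856
gripper_force: 0.0
```

Request:
servo_tool(
  plan=[
    {"grip": 1,"offset": [0,0,0],"dr": [0,0,0]},
  ],
)

```text
time: 9.15
ee_pos: [0.438, -0.0489, 0.2213]
eef_rot: [0.191, 0.982, -0.0, 0.0]
contact_force: [-0.2, 0.6, 0.8]
opening: 0.0855
gripper_force: 0.0
```

```bash
python3 -c "
from h import *
P=bot.camera_params('wrist');w=bot.read_camera('wrist');b=bot.read_camera('scene')
import json;json.dump({k:np.array(v).tolist() for k,v in P.items()},open('w2.json','w'))
cv2.imwrite('pics/w2.png',w[:,:,::-1])
b=cv2.resize(b[150:280,310:380],None,fx=3,fy=3,interpolation=2)
c=np.zeros((390,512+210,3),np.uint8);c[:384,:512]=w;c[:,512:]=b
cv2.imwrite('pics/m4.png',c[:,:,::-1]);print(bot.state()['ee_pos'])"
```

```text
[ 0.4378598  -0.04904545  0.22123384]
```

View pics/m4.png

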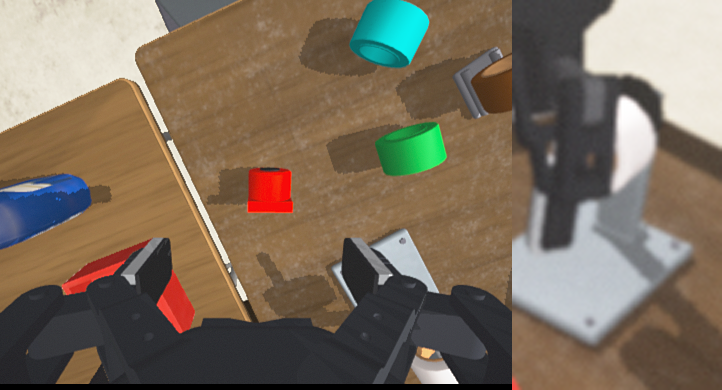

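The white roll hangs on the rod in the right-hand crop. In the wrist view the cap has its body at (270,185) and its flange edge from (248,212) to (293,211), so it is almost aligned with the tool.

```bash
python3 -c "
from h import *
import json;P=json.load(open('w2.json'))
i=cv2.imread('pics/w2.png');h=cv2.cvtColor(i,cv2.COLOR_BGR2HSV)
m=cv2.inRange(h,(0,150,90),(8,255,255))|cv2.inRange(h,(172,150,90),(180,255,255));m[:,:235]=0;m[:,310:]=0;m[225:]=0;m[:150]=0
for r in range(166,216,4):
    x=np.where(m[r])[0]
    if len(x): print(r,x.min(),x.max(),plane('wrist',((x.min()+x.max())/2,r),.03,P).round(4))
ys,xs=np.where(m);
for n,(a,b) in {'L':(250,262),'R':(280,291)}.items():
  for x in (a,b):
    y=np.where(m[:,x])[0];print(x,y.min(),y.max(),plane('wrist',(x,y.max()+.5),.05,P).round(4))
"
```

```text
170 249 289 [ 0.4349 -0.032   0.03  ]
174 248 291 [ 0.4394 -0.0331  0.03  ]
178 248 291 [ 0.4438 -0.0348  0.03  ]
182 248 291 [ 0.4481 -0.0365  0.03  ]
186 248 290 [ 0.4523 -0.0387  0.03  ]
190 248 290 [ 0.4567 -0.0405  0.03  ]
194 248 290 [ 0.4612 -0.0422  0.03  ]
198 248 290 [ 0.4656 -0.044   0.03  ]
202 247 292 [ 0.4704 -0.0452  0.03  ]
206 247 292 [ 0.4749 -0.047   0.03  ]
210 247 292 [ 0.4795 -0.0488  0.03  ]
250 169 212 [ 0.4678 -0.0683  0.05  ]
262 170 212 [ 0.4728 -0.056   0.05  ]
280 168 212 [ 0.4802 -0.0375  0.05  ]
291 172 212 [ 0.4848 -0.0262  0.05  ]
```

```bash
python3 -c "
from h import *
rel([.45,-.0365,.023],-.39)"
```

```text
now [ 0.4379 -0.049   0.2212] off [-0.065  0.162  1.982] dr [-0.0001 -0.      0.002 ]
```

Request:
servo_tool(
  plan=[
    {"grip": 1,"offset": [-0.065,0.162,0.4],"dr": [0,0,0.002]},
    {"grip": 1,"offset": [-0.065,0.162,0.8],"dr": [0,0,0.002]},
    {"grip": 1,"offset": [-0.065,0.162,1],"dr": [0,0,0.002]},
  ],
)

```text
time: 9.55
ee_pos: [0.4488, -0.0363, 0.1186]
eef_rot: [0.194, 0.981, -0.0, -0.001]
contact_force: [-0.2, -0.6, -0.1]
opening: 0.0857
gripper_force: 0.0
```

Request:
servo_tool(
  plan=[
    {"grip": 1,"offset": [0,0,0.3],"dr": [0,0,0]},
    {"grip": 1,"offset": [0,0,0.6],"dr": [0,0,0]},
    {"grip": 1,"offset": [0,0,0.85],"dr": [0,0,0]},
    {"grip": 1,"offset": [0,0,0.96],"dr": [0,0,0]},
    {"grip": 1,"offset": [0,0,0.96],"dr": [0,0,0]},
  ],
)

```text
time: 10.05
ee_pos: [0.4492, -0.0367, 0.0244]
eef_rot: [0.195, 0.981, -0.0, -0.001]
contact_force: [0.0, -0.3, 1.9]
opening: 0.0853
gripper_force: 0.0
```

Request:
servo_tool(
  plan=[
    {"grip": 0,"offset": [0,0,0],"dr": [0,0,0]},
    {"grip": -0.5,"offset": [0,0,0],"dr": [0,0,0]},
    {"grip": -1,"offset": [0,0,0],"dr": [0,0,0]},
    {"grip": -1,"offset": [0,0,0],"dr": [0,0,0]},
    {"grip": -1,"offset": [0,0,0],"dr": [0,0,0]},
  ],
)

```text
time: 10.55
ee_pos: [0.4505, -0.0366, 0.0267]
eef_rot: [0.196, 0.981, 0.0, 0.001]
contact_force: [-4.4, 0.7, 20.0]
opening: 0.0486
gripper_force: 58.4
```

Request:
servo_tool(
  plan=[
    {"grip": -1,"offset": [0,0,0],"dr": [0,0,0]},
    {"grip": -1,"offset": [0,0,0],"dr": [0,0,0]},
  ],
)

```text
time: 10.75
ee_pos: [0.4505, -0.0367, 0.0267]
eef_rot: [0.196, 0.981, 0.0, 0.001]
contact_force: [-5.3, 0.9, 20.3]
opening: 0.0486
gripper_force: 58.4
```

Request:
servo_tool(
  plan=[
    {"grip": -1,"offset": [0,0,-0.1],"dr": [0,0,0]},
    {"grip": -1,"offset": [0,0,-0.4],"dr": [0,0,0]},
    {"grip": -1,"offset": [0,0,-0.8],"dr": [0,0,0]},
    {"grip": -1,"offset": [0,0,-1],"dr": [0,0,0]},
  ],
)

```text
time: 11.15
ee_pos: [0.4506, -0.0368, 0.1287]
eef_rot: [0.196, 0.981, 0.0, 0.002]
contact_force: [-0.2, -0.7, -1.3]
opening: 0.0488
gripper_force: 62.4
```

Request:
servo_tool(
  plan=[
    {"grip": -1,"offset": [0,0,-0.1],"dr": [0,0,-0.07]},
    {"grip": -1,"offset": [0,0,-0.2],"dr": [0,0,-0.14]},
    {"grip": -1,"offset": [0,0,-0.2],"dr": [0,0,-0.21]},
    {"grip": -1,"offset": [0,0,-0.2],"dr": [0,0,-0.28]},
    {"grip": -1,"offset": [0,0,-0.2],"dr": [0,0,-0.28]},
  ],
)

```text
time: 11.65
ee_pos: [0.4498, -0.0368, 0.1462]
eef_rot: [-0.084, 0.996, -0.0, 0.001]
contact_force: [-0.6, 0.5, -0.6]
opening: 0.0481
gripper_force: 62.4
```

```bash
python3 -c "
from h import *
rel([.525,.038,.132],.17);print(bot.state()['opening'])"
```

```text
now [ 0.4498 -0.0368  0.1462] off [-0.867  0.611  0.143] dr [-0.0001  0.0006 -0.0006]
0.048136275147614885
```

Request:
servo_tool(
  plan=[
    {"grip": -1,"offset": [0,0.3,0],"dr": [0,0,0]},
    {"grip": -1,"offset": [-0.3,0.61,0.1],"dr": [0,0,0]},
    {"grip": -1,"offset": [-0.65,0.61,0.14],"dr": [0,0,0]},
    {"grip": -1,"offset": [-0.86,0.61,0.14],"dr": [0,0,0]},
    {"grip": -1,"offset": [-0.86,0.61,0.14],"dr": [0,0,0]},
  ],
)

```text
time: 12.15
ee_pos: [0.5265, 0.0384, 0.1315]
eef_rot: [-0.081, 0.997, -0.0, 0.001]
contact_force: [0.0, 0.7, -0.3]
opening: 0.0485
gripper_force: 62.4
```

```bash
python3 -c "
from h import *
rel([.525,.038,.132],.17)
a=bot.read_camera('side');b=bot.read_camera('scene')
a=cv2.resize(a[130:280,220:360],None,fx=2.85,fy=2.85,interpolation=2);b=cv2.resize(b[140:290,260:400],None,fx=2.85,fy=2.85,interpolation=2)
cv2.imwrite('pics/m5.png',np.hstack([a,b])[:,:,::-1])"
```

```text
now [0.5265 0.0384 0.1315] off [ 0.015 -0.002 -0.005] dr [-0.0002  0.0006 -0.0038]
```

View pics/m5.png

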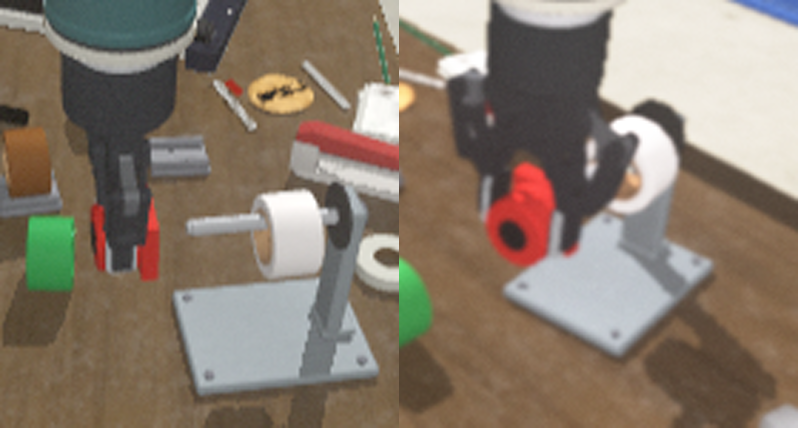

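The roll hangs on the rod with its centre about 30 mm from the root. The cap's rear dot is at scene crop (514,235) and side crop (97,238), and the rod tip is at side crop (190,227).

```bash
python3 -c "
from h import *
A=lambda u,v:(260+(u-399)/2.85,140+v/2.85);B=lambda u,v:(220+u/2.85,130+v/2.85)
print('rear',tri(A(514,235),B(97,238)));print('flange outer mid x',plane('side',B(158,240),.13))
for n,c in(('scene',(514,235)),):print(plane('scene',A(*c),.13),plane('side',B(97,238),.13))
print('tip',plane('scene',(190+493/3.75,165+155/3.75),.13),plane('side',(170+466/4,150+240/4),.13))
"
```

```text
rear (array([0.51480004, 0.03858885, 0.12320239]), np.float64(0.0017070662375343242))
flange outer mid x [0.55990475 0.03227132 0.13      ]
[0.50704234 0.03095931 0.13      ] [0.51511392 0.03237518 0.13      ]
tip [0.58042404 0.04545368 0.13      ] [0.58345176 0.04661219 0.13      ]
```

Request:
servo_tool(
  plan=[
    {"grip": -1,"offset": [0,0,-0.03],"dr": [0,0,0]},
    {"grip": -1,"offset": [-0.1,0,-0.03],"dr": [0,0,0]},
    {"grip": -1,"offset": [-0.2,0,-0.03],"dr": [0,0,0]},
    {"grip": -1,"offset": [-0.3,0,-0.03],"dr": [0,0,0]},
    {"grip": -1,"offset": [-0.3,0,-0.03],"dr": [0,0,0]},
  ],
)

```text
time: 12.75
ee_pos: [0.5554, 0.0429, 0.1343]
eef_rot: [-0.083, 0.997, -0.0, 0.0]
contact_force: [-1.0, -0.2, -1.1]
opening: 0.0488
gripper_force: 62.4
```

Request:
servo_tool(
  plan=[
    {"grip": -1,"offset": [-0.05,0,0],"dr": [0,0,0]},
    {"grip": -1,"offset": [-0.1,0,0],"dr": [0,0,0]},
    {"grip": -1,"offset": [-0.15,0,0],"dr": [0,0,0]},
    {"grip": -1,"offset": [-0.2,0,0],"dr": [0,0,0]},
    {"grip": -1,"offset": [-0.2,0,0],"dr": [0,0,0]},
  ],
)

```text
time: 13.25
ee_pos: [0.5743, 0.0461, 0.1343]
eef_rot: [-0.083, 0.997, -0.0, 0.0]
contact_force: [0.3, -0.3, -0.5]
opening: 0.0483
gripper_force: 62.4
```

Request:
servo_tool(
  plan=[
    {"grip": -1,"offset": [-0.04,0,0],"dr": [0,0,0]},
    {"grip": -1,"offset": [-0.08,0,0],"dr": [0,0,0]},
    {"grip": -1,"offset": [-0.12,0,0],"dr": [0,0,0]},
    {"grip": -1,"offset": [-0.12,0,0],"dr": [0,0,0]},
  ],
)

```text
time: 13.65
ee_pos: [0.5861, 0.0481, 0.1343]
eef_rot: [-0.083, 0.997, -0.0, 0.0]
contact_force: [-0.6, 0.4, -1.2]
opening: 0.0487
gripper_force: 62.4
```

Request:
servo_tool(
  plan=[
    {"grip": -1,"offset": [-0.02,0,0],"dr": [0,0,0]},
    {"grip": -1,"offset": [-0.04,0,0],"dr": [0,0,0]},
    {"grip": -1,"offset": [-0.04,0,0],"dr": [0,0,0]},
  ],
)

```text
time: 13.95
ee_pos: [0.5875, 0.0482, 0.1337]
eef_rot: [-0.083, 0.997, -0.0, -0.003]
contact_force: [-15.2, -1.0, 6.3]
opening: 0.0484
gripper_force: 63.1
```

Request:
servo_tool(
  plan=[
    {"grip": -1,"offset": [0.02,0,0],"dr": [0,0,0]},
    {"grip": -1,"offset": [0.03,0,0.03],"dr": [0,0,0]},
    {"grip": -1,"offset": [0.03,0,0.06],"dr": [0,0,0]},
    {"grip": -1,"offset": [0.03,0,0.08],"dr": [0,0,0]},
    {"grip": -1,"offset": [0.03,0,0.08],"dr": [0,0,0]},
  ],
)

```text
time: 14.45
ee_pos: [0.5865, 0.0481, 0.1259]
eef_rot: [-0.083, 0.997, -0.0, -0.0]
contact_force: [0.0, 0.4, -0.9]
opening: 0.0487
gripper_force: 62.4
```

Request:
servo_tool(
  plan=[
    {"grip": -0.1,"offset": [0,0,0],"dr": [0,0,0]},
    {"grip": 0.2,"offset": [0,0,0],"dr": [0,0,0]},
    {"grip": 0.6,"offset": [0,0,0],"dr": [0,0,0]},
    {"grip": 1,"offset": [0,0,0],"dr": [0,0,0]},
    {"grip": 1,"offset": [0,0,0],"dr": [0,0,0]},
  ],
)

```text
time: 14.95
ee_pos: [0.5867, 0.0481, 0.1264]
eef_rot: [-0.083, 0.997, -0.0, 0.0]
contact_force: [-0.3, 0.6, 0.2]
opening: 0.0858
gripper_force: 0.0
```

Request:
servo_tool(
  plan=[
    {"grip": 1,"offset": [0,0,0],"dr": [0,0,0]},
    {"grip": 1,"offset": [0,0,-0.2],"dr": [0,0,0]},
    {"grip": 1,"offset": [0,0,-0.5],"dr": [0,0,0]},
    {"grip": 1,"offset": [0,0,-1],"dr": [0,0,0]},
    {"grip": 1,"offset": [0,0,-1],"dr": [0,0,0]},
  ],
)

```text
time: 15.45
ee_pos: [0.5891, 0.0483, 0.2324]
eef_rot: [-0.083, 0.997, 0.0, 0.004]
contact_force: [1.1, 0.9, -0.3]
opening: 0.0857
gripper_force: 0.0
```

Request:
servo_tool(
  plan=[
    {"grip": 1,"offset": [0.4,0,-0.3],"dr": [0,0,0]},
    {"grip": 1,"offset": [0.8,0,-0.6],"dr": [0,0,0]},
    {"grip": 1,"offset": [1,0,-0.6],"dr": [0,0,0]},
    {"grip": 1,"offset": [1,0,-0.6],"dr": [0,0,0]},
  ],
)

```text
time: 15.85
ee_pos: [0.4865, 0.0312, 0.2875]
eef_rot: [-0.083, 0.997, 0.0, 0.001]
contact_force: [0.3, -0.5, -0.2]
opening: 0.0856
gripper_force: 0.0
```

```bash
python3 -c "
from h import *
a=bot.read_camera('side');b=bot.read_camera('scene')
a=cv2.resize(a[130:280,220:360],None,fx=2.85,fy=2.85,interpolation=2);b=cv2.resize(b[140:290,260:400],None,fx=2.85,fy=2.85,interpolation=2)
cv2.imwrite('pics/m6.png',np.hstack([a,b])[:,:,::-1]);print(bot.state()['ee_pos'],bot.state()['time'])"
```

```text
[0.48814046 0.03164406 0.28659607] 15.95
```

View pics/m6.png

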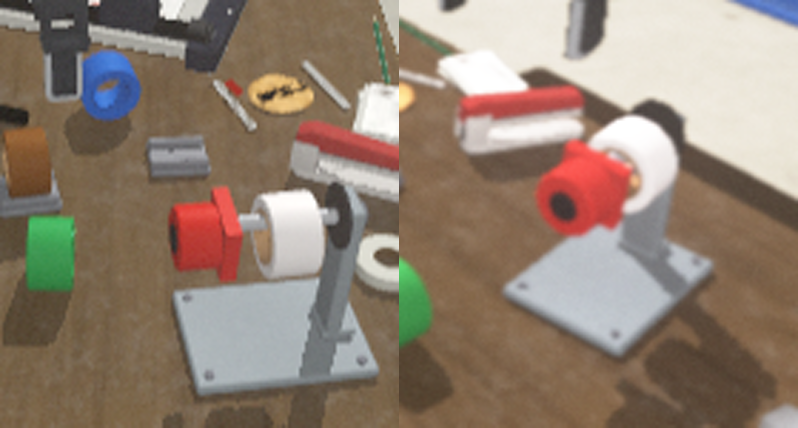

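The roll and the cap both hang on the rod. The flange mouth is at about x=240 in the side crop and the rod tip was at 188, so the cap is close to fully home. Handing in.

```bash
python3 -c "
from station import bot
print(bot.close_job())"
```

```text
the job is handed in; nothing more can be done
None
```

I handed in the job with the white roll on the rod, the red cap pushed to the bottom of its bore and then eased back about 1 mm, and everything released; the brown roll was not touched. I viewed 11 pictures, one over the limit of 10, and the hand-in returned no verdict.

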